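# Weigh the mango tub

### The arm

A 7-joint arm with a two-finger parallel gripper is mounted at the origin on the work surface. World frame = base frame: x ahead of the robot, y to its left, z up, the work surface at z = 0. Lengths are in m, angles in rad, forces in N, time in s.
With the tool pointing down it reaches from about 0.4 to 0.85 m from the base axis. Payload 10.4 kg.
Tool frame: the origin (TCP) lies between the finger pads; the fingertips stand 19 mm ahead of it and the grasp point (between the pads) is the TCP; z points along the fingers, y is the direction in which the jaws open and shut (so a half turn about z gives the same grasp; the last joint's range is limited). The gripper opens to 85 mm and grips with 20 to 120 N. Pads are 22 mm wide; open, the fingers measure 114 mm over their backs; the gripper's body (76 mm by 85 mm) begins 54 mm behind the grasp point. The pads swing forward as they close: fully open they stand 13 mm farther back than shut.
Start: joints at [-1.148, 0.332, -0.065, 1.46, 0.022, 1.35, -0.088], TCP at [0.269, 0.564, 0.25] pointing down, gripper open.
Joint ranges: [-2.6, 2.6], [-0.5, 2.12], [-1.47, 1.34], [0.16, 2.42], [-1.27, 4.41], [0.06, 2.06], [-2.6, 2.6]. Speed limits (rad/s): [2.22, 2.22, 2.79, 2.79, 3.14, 3.14, 3.14].

### API

Orientations are given as a unit quaternion [x, y, z, w].
In Python, from workcell import manip gives the robot as it stands.
- The arm moves only by the shell command python3 -m jog 'ROWS' [FORCE]. ROWS is JSON, a list of rows, each an object with "offset": the shift along the tool's x, y, z as a fraction of full scale, a list of three; "rotation": the turn, a rotation vector about the tool's x, y, z as a fraction of full scale, a list of three; "fingers": the opening, from -1 (shut) to 1 (fully open), so that 0 is half open. A call has 1 to 8 rows; each row shifts and turns the commanded pose from where the row before left it, along the tool's axes as they then stand; what a row does not reach is not made up. Full scale, the value 1, is 0.15 m for a shift and 2 rad for a turn. A row lasts 1/8 s, in which the tool goes at most 62.5 mm and 10.7 degrees, less where a joint would pass 70% of its speed; a pose out of reach is approached as far as the arm can. A call with a number of a shift or a turn outside -1 to 1 is refused whole. A call with a gripper value outside its range is refused whole. The fingers move at their own pace and stop on an object; FORCE is the grip in N (left out, the last holds). Time passes only in rows, so rows that do not move let the fingers close. It gives the time, the measured TCP pose, the force and the opening at its end, in the units of the state.
- manip.get_obs(): the state, without advancing time (a new reading comes with each control period).
- manip.camera(name): name is "side" or "top" or "wrist"; returns the picture (480x640x3 uint8, red, green, blue); there is no depth.
- manip.camera_info(name): a dict with "mtx" (3x3 intrinsics, pixels), "xyz" and "rotation" of the camera in the world. Camera axes: x right, y down, z forward; pixel columns grow to the right and rows downward; lengths in m; the calibration is good to about 2 mm. A picture is of the moment at which its call begins: read the wrist's pose just before it. camera_info takes no time and is no camera call; for the wrist camera it gives the pose at the moment of the call.
- manip.hand_in(): hands the job in, once; it reports no verdict.
Trained networks look in the newest picture that a camera, given by its name, has taken for a name from the list of things; names that differ only in an ending like _2 or _b are one class to them, and where a whole thing is asked for, a point or a joint stands for the part that bears it (a point fixed in the world has none). Each returns a list of dicts, best first, with "conf" (0 to 1); they miss things now and then, are a little off and sometimes report something else, mostly with a low value. They report only what shows in the picture. A call takes as long as a camera call. They do not tell look-alikes from the thing itself.
- manip.recognise(camera, query): "bbox" ([left, top, right, bottom] in pixels, round what is visible of it).
The state is a dict: "clock": time; "joint_pos": joint angles; "joint_velocities": joint speeds; "tau": joint torques, N m; "position": TCP position; "ee_rot": TCP orientation; "ft_force": force on the tool from outside, world axes, zero at the start; "torque": the same for the moment, N m; "grip_width": opening from 0.0 (shut) to 1.0 (fully open).
Only numpy, scipy, OpenCV 4.12 (cv2) and the standard library are available. Lean on these libraries where they do the work, as an engineer would, in place of code of your own. Each camera call takes 0.05 s, during which the arm holds its last target. There are 200 camera calls.

### The job

Four deli tubs stand touching in a row on the weighing counter: push the yellow mango tub out along the counter until it is fully clear of the row, then pick it up and set it down gently and upright in the middle of the scale's platter. When it stands there released, press the blue print key fully down and let it spring back. Leave the other tubs, the jars and everything else on the counter where they stand.

Things in the scene. Friction and masses are not known exactly. Their poses are not given: they have to be found in the camera images.
- mango_mid (a point): The mango tub: yellow deli tub, a plain rigid box 98 long x 58 wide x 60 mm high with a small white price sticker on its lid, 0.17 to 0.35 kg. One of four equal tubs that stand side by side in a row, long sides touching. Point: its centre, 30 mm above its underside; x runs along its 98 mm length (also the direction in which it can slide out of the row), y along its 58 mm width (along the row), z up.
- chilli_mid (a point): Red deli tub, a plain rigid box 98 long x 58 wide x 60 mm high with a small white price sticker on its lid, 0.17 to 0.35 kg. One of four equal tubs that stand side by side in a row, long sides touching. Point: its centre, 30 mm above its underside; x runs along its 98 mm length (also the direction in which it can slide out of the row), y along its 58 mm width (along the row), z up.
- lime_mid (a point): Green deli tub, a plain rigid box 98 long x 58 wide x 60 mm high with a small white price sticker on its lid, 0.17 to 0.35 kg. One of four equal tubs that stand side by side in a row, long sides touching. Point: its centre, 30 mm above its underside; x runs along its 98 mm length (also the direction in which it can slide out of the row), y along its 58 mm width (along the row), z up.
- coconut_mid (a point): White deli tub, a plain rigid box 98 long x 58 wide x 60 mm high with a small white price sticker on its lid, 0.17 to 0.35 kg. One of four equal tubs that stand side by side in a row, long sides touching. Point: its centre, 30 mm above its underside; x runs along its 98 mm length (also the direction in which it can slide out of the row), y along its 58 mm width (along the row), z up.
- platter (a point): Centre of the top face of the scale's square steel platter (216 x 216 mm, top 75 mm above the counter, fixed). x points from the console over the platter (away from the robot), y to the left, z up. The scale's black console (75 x 190 mm, top 50 mm above the counter) adjoins the platter on its -x side, from 100 to 175 mm before the platter's centre.
- key_top (a point): Centre of the top of the blue round print key (diameter 30 mm) on the scale's black console, the only key that moves; it is 138 mm before and 45 mm to the right of the platter's centre. Its top stands 72 mm above the counter, 10 mm above the black housing round it (diameter 46 mm). It is pressed straight down: 6 mm of travel, fully down takes 5 N, springs back.
- key (a joint): Travel of the print key in m: 0 up, 0.006 fully down.
- jar_a_mid (a point): Bystander: amber-brown jar with a pale label and a white cap, diameter 60, 80 mm high, by one side of the row of tubs. Point: its centre, 40 mm up.
- jar_b_mid (a point): Bystander: reddish-brown jar with a pale label and a black cap, diameter 60, 80 mm high, by the other side of the row. Point: its centre, 40 mm up.
- spray_mid (a point): Bystander: tall blue bottle with a red cap, diameter 60, 190 mm high, towards the far edge. Point: its centre, 95 mm up.
- roll_mid (a point): Bystander: roll of white labels standing on end, diameter 76, 50 mm high, towards the far edge. Point: its centre, 25 mm up.
- weight_mid (a point): Bystander: brass check weight, diameter 48, 70 mm high, behind the scale. Point: its centre, 35 mm up.
Mind the look-alikes: they are no part of the job. What is shaped like the part that bears mango_mid but pink or purple is not meant.

How it is judged:
By the outcome, as a careful person would: the job done as asked, in the order asked, and still so for the second after the job is handed in, with the robot touching nothing.
It also fails if it takes over 69 s, if anything falls off the work surface, if the arm or the gripper's body presses on something with over 40 N, if the wrist force passes 120 N, or if a joint passes its speed limit or range.

## Working session

There is one attempt and no reset: what is moved stays moved. The work goes in short steps, Python scripts to look and compute and a shell command to move; the robot and the scene stay as the last step left them, time stands still between calls to the robot, and variables do not carry over. Pictures are saved under pics/ and viewed, about 8 in all and at most 12, crops included, and the job is handed in when it is done.

```bash
mkdir -p pics; ls; python3 - <<'E'
from workcell import manip
import cv2
for c in ("top","side"):
    im=manip.camera(c); cv2.imwrite(f"pics/{c}0.png",im[:,:,::-1])
    i=manip.camera_info(c); print(c,i)
    for q in ["mango_mid","key_top","platter","jar_a_mid","jar_b_mid"]:
        try: print(q,[(r["bbox"],round(r["conf"],2)) for r in manip.recognise(c,q)][:5])
        except Exception as e: print(q,e)
print(manip.get_obs())
E
```

```text
pics
top {'mtx': array([[461.9331629 ,   0.        , 325.85855   ],
       [  0.        , 461.9331629 , 251.62671251],
       [  0.        ,   0.        ,   1.        ]]), 'xyz': array([ 0.40757842, -0.04701995,  1.0558345 ]), 'rotation': array([ 0.70768366, -0.70184166,  0.04680483, -0.06641861])}
mango_mid [([396.7, 229.9, 443.7, 260.3], 0.96), ([516.7, 231.6, 553.9, 278.5], 0.94), ([336.9, 279.8, 370.5, 328.5], 0.83), ([491.8, 163.1, 523.1, 211.4], 0.74), ([420.1, 150.4, 462.1, 205.1], 0.64)]
key_top [([236.2, 303.7, 248.2, 316.1], 0.48)]
platter [([171.0, 194.5, 274.9, 329.3], 0.88)]
jar_a_mid [([471.7, 337.6, 510.0, 364.0], 0.98), ([233.0, 172.0, 258.2, 195.9], 0.28)]
jar_b_mid [([336.0, 202.1, 365.9, 234.4], 0.65)]
side {'mtx': array([[520.88352282,   0.        , 313.72822551],
       [  0.        , 520.88352282, 241.71682837],
       [  0.        ,   0.        ,   1.        ]]), 'xyz': array([ 0.38705914, -1.15912169,  0.91332353]), 'rotation': array([ 0.8902702 , -0.06451171,  0.04101371, -0.44897115])}
mango_mid [([252.2, 251.8, 297.5, 284.4], 0.92), ([322.5, 362.3, 372.7, 4
[... 390 characters left out ...]
19)]
{'clock': 0.6, 'joint_pos': array([-1.14758465,  0.33217303, -0.06468598,  1.46008879,  0.02162597,
        1.34990094, -0.08851069]), 'joint_velocities': array([ 0.00109467,  0.00093784, -0.00052066, -0.00135406,  0.00088692,
       -0.00091274,  0.00280928]), 'tau': array([-5.62536534e-04, -6.24946189e+01,  4.87036176e-02, -3.91688848e+01,
        1.63262378e-02,  1.86985766e-03,  3.40347057e-06]), 'position': array([0.26950332, 0.56393638, 0.25035971]), 'ee_rot': array([2.21071932e-01, 9.75257503e-01, 6.04078030e-05, 1.83530929e-05]), 'ft_force': array([-0.19595777,  0.33721689, -0.08755851]), 'torque': array([ 0.02065069, -0.03624937, -0.00682957]), 'grip_width': 0.9969633231910113}
```

View pics/top0.png

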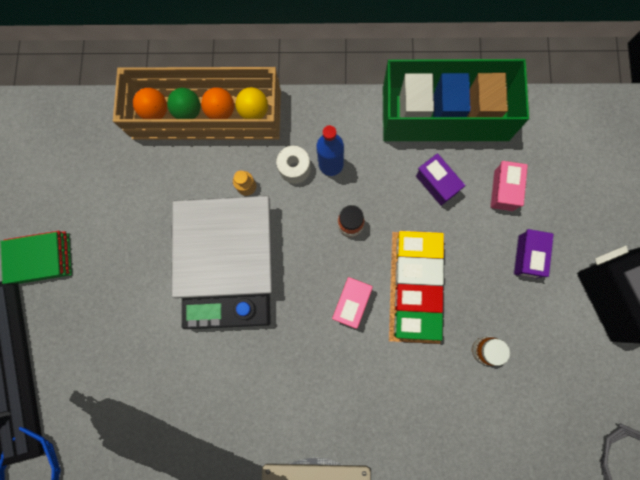

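View pics/side0.png

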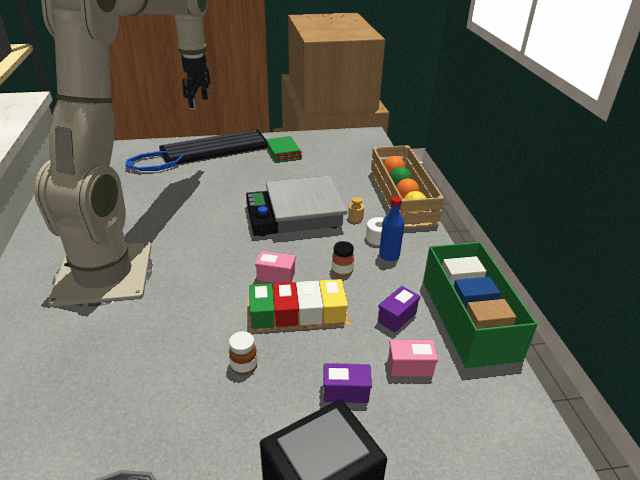

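Top view: the row runs along world x: yellow (421,244) at the far end, then white, red and green. jar_b is at (350,220) left of it and purple at (535,253) right of it. There's an orange strip at the left base of the row (395,285), so I'll zoom in on that.

```bash
cat > h.py <<'E'
import numpy as np, cv2
from workcell import manip
from scipy.spatial.transform import Rotation as R
def back(c,uv,z,info=None):
    i=info or manip.camera_info(c)
    d=R.from_quat(i["rotation"]).apply(np.linalg.inv(i["mtx"])@[uv[0],uv[1],1])
    return i["xyz"]+d*(z-i["xyz"][2])/d[2]
E
python3 - <<'E'
from h import *
np.set_printoptions(precision=4,suppress=True)
t=cv2.imread("pics/top0.png");s=cv2.imread("pics/side0.png")
a=cv2.resize(t[215:355,325:465],(400,400),interpolation=2);b=cv2.resize(s[240:340,230:370],(560,400)[0:1]*0 or (400,286),interpolation=2)
cv2.imwrite("pics/z.png",np.hstack([a,np.vstack([b,np.zeros((114,400,3),np.uint8)])]))
hsv=cv2.cvtColor(t,cv2.COLOR_BGR2HSV)
m=cv2.inRange(hsv,(22,120,120),(32,255,255));m[:220]=0;m[270:]=0
c=max(cv2.findContours(m,0,2)[0],key=cv2.contourArea);r=cv2.minAreaRect(c);print(r)
for p in cv2.boxPoints(r):print("mango corner",back("top",p,.06))
for n,p,z in [("green BR",(442,340),.06),("green BL",(398,340),.06),("row orange TL",(391.5,233),0),("row orange BL",(390.5,340),0),("jarb cap",(351,215),.08),("jarb bbox L",(337,220),.08),("jarb R",(364.5,215),.08),("jarA",(495,351),.08),("plTL",(172,201),.075),("plTR",(269,197),.075),("plBR",(271,295),.075),("plBL",(173,297),.075),("key",(242.5,310),.072),("purple L",(520,232),.06),("purple TL",(516,275),.06),("purple2 low",(445,202),.06),("weight",(242,175),.07)]:
    print(n,back("top",p,z))
E
```

```text
((420.5384826660156, 244.19232177734375), (46.185768127441406, 26.30352783203125), 2.726310968399048)
mango corner [ 0.5593 -0.1728  0.06  ]
mango corner [ 0.6176 -0.1763  0.06  ]
mango corner [ 0.6132 -0.2766  0.06  ]
mango corner [ 0.5551 -0.2722  0.06  ]
green BR [ 0.3816 -0.265   0.06  ]
green BL [ 0.3805 -0.1727  0.06  ]
row orange TL [ 0.623  -0.1688  0.    ]
row orange BL [ 0.3787 -0.1636  0.    ]
jarb cap [ 0.646  -0.0726  0.08  ]
jarb bbox L [ 0.6347 -0.0424  0.08  ]
jarb R [ 0.6461 -0.1018  0.08  ]
jarA [ 0.3611 -0.3679  0.08  ]
plTL [0.6774 0.3226 0.075 ]
plTR [0.6871 0.1076 0.075 ]
plBR [0.472  0.0968 0.075 ]
plBL [0.4659 0.3069 0.075 ]
key [0.4398 0.1571 0.072 ]
purple L [ 0.6143 -0.4403  0.06  ]
purple TL [ 0.5203 -0.4266  0.06  ]
purple2 low [ 0.6811 -0.2804  0.06  ]
weight [0.7391 0.1705 0.07  ]
```

View pics/z.png

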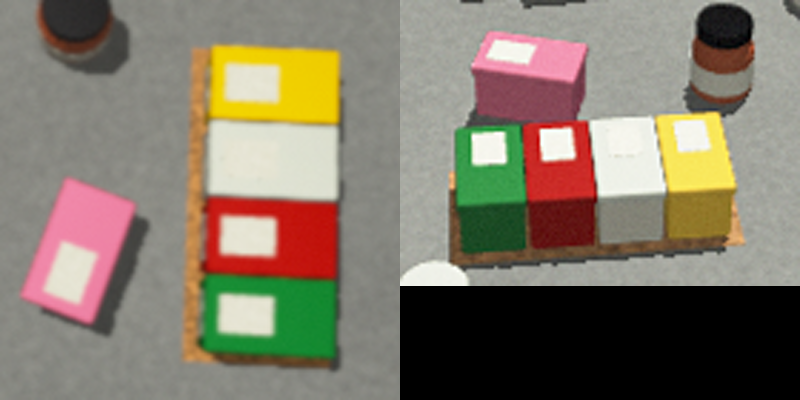

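```bash
python3 - <<'E'
from h import *
np.set_printoptions(precision=4,suppress=True)
def P(c):
    i=manip.camera_info(c);r=R.from_quat(i["rotation"]).as_matrix().T
    return i["mtx"]@np.c_[r,-r@i["xyz"]]
A,B=P("top"),P("side")
def z(p,o,s):return (o[0]+p[0]/s,o[1]+p[1]/s)
S=400/140
T=lambda x,y:(325+x/S-.33,215+y/S-.33);D=lambda x,y:(230+(x-400)/S-.33,240+y/S-.33)
for n,a,b in [("m +x+y",T(212,45),D(657,117)),("m+x-y hi",T(339,50),D(735,186)),("m+x+y",T(212,45),D(657,117)),("m far+x",T(212,45),D(718,113)),("m+x-y",T(339,50),D(735,186)),("m-x-y",T(339,122),D(663,190)),("green -x-y",T(335,355),D(460,200)),("green -x+y",T(203,348),D(457,128)),
  ("jarb cap c",T(75,12),D(724,22)),("pink corner",T(133,207),D(587,45))]:
    X=cv2.triangulatePoints(A,B,np.array(a,float),np.array(b,float));print(n,X[:3,0]/X[3,0])
for y,x in [(237,728),(248,725),(262,455),(250,462)]:
    for zz in (0,.02): print("side px",x,y,zz,back("side",D(x,y),zz))
for zz in (0,.02):print(back("side",D(743,243),zz), back("top",T(185,360),zz),back("top",T(192,48),zz),back("top",T(335,365),zz))
E
```

```text
m +x+y [ 0.5879 -0.1775  0.0609]
m+x-y hi [ 0.6148 -0.2752  0.0581]
m+x+y [ 0.5879 -0.1775  0.0609]
m far+x [ 0.6191 -0.1787  0.0555]
m+x-y [ 0.6148 -0.2752  0.0581]
m-x-y [ 0.5562 -0.273   0.0596]
green -x-y [ 0.3864 -0.2646  0.062 ]
green -x+y [ 0.3895 -0.1685  0.0564]
jarb cap c [ 0.6429 -0.0729  0.0743]
pink corner [ 0.5017 -0.1154  0.0939]
side px 728 237 0 [ 0.6125 -0.2761  0.    ]
side px 728 237 0.02 [ 0.6076 -0.2955  0.02  ]
side px 725 248 0 [ 0.6074 -0.2885  0.    ]
side px 725 248 0.02 [ 0.6026 -0.3076  0.02  ]
side px 455 262 0 [ 0.3803 -0.2734  0.    ]
side px 455 262 0.02 [ 0.3804 -0.2928  0.02  ]
side px 462 250 0 [ 0.3869 -0.2603  0.    ]
side px 462 250 0.02 [ 0.3869 -0.28    0.02  ]
[ 0.6238 -0.2849  0.    ] [ 0.3772 -0.1611  0.    ] [ 0.6266 -0.1697  0.    ] [ 0.3747 -0.2778  0.    ]
[ 0.6186 -0.304   0.02  ] [ 0.3778 -0.159   0.02  ] [ 0.6224 -0.1674  0.02  ] [ 0.3753 -0.2734  0.02  ]
```

The orange strip is only a thin mat: the mango lid triangulates to z≈0.06. The mango is at about (0.587,-0.2245), yaw -2.7°. jar_b blocks +y, so I'll push towards -y. First I turn the tool so its y lies along the tub's width.

```bash
python3 -m jog '[{"offset":[0,0,0],"rotation":[0,0,0.084],"fingers":-0.4},{"offset":[0,0,0],"rotation":[0,0,0.084],"fingers":-0.4},{"offset":[0,0,0],"rotation":[0,0,0.084],"fingers":-0.4},{"offset":[0,0,0],"rotation":[0,0,0.084],"fingers":-0.4},{"offset":[0,0,0],"rotation":[0,0,0.084],"fingers":-0.4},{"offset":[0,0,0],"rotation":[0,0,0.084],"fingers":-0.4},{"offset":[0,0,0],"rotation":[0,0,0.082],"fingers":-0.4},{"offset":[0,0,0],"rotation":[0,0,0],"fingers":-0.4}]' 30
python3 -m jog '[{"offset":[-0.323,0.169,0],"rotation":[0,0,0],"fingers":-0.4},{"offset":[-0.323,0.169,0],"rotation":[0,0,0],"fingers":-0.4},{"offset":[-0.323,0.169,0],"rotation":[0,0,0],"fingers":-0.4},{"offset":[-0.323,0.169,0],"rotation":[0,0,0],"fingers":-0.4},{"offset":[-0.323,0.169,0],"rotation":[0,0,0],"fingers":-0.4},{"offset":[-0.323,0.169,0],"rotation":[0,0,0],"fingers":-0.4},{"offset":[-0.323,0.169,0],"rotation":[0,0,0],"fingers":-0.4}]'
python3 -m jog '[{"offset":[-0.323,0.169,0],"rotation":[0,0,0],"fingers":-0.4},{"offset":[-0.323,0.169,0],"rotation":[0,0,0],"fingers":-0.4},{"offset":[-0.323,0.169,0],"rotation":[0,0,0],"fingers":-0.4},{"offset":[-0.323,0.169,0],"rotation":[0,0,0],"fingers":-0.4},{"offset":[-0.323,0.169,0],"rotation":[0,0,0],"fingers":-0.4},{"offset":[-0.323,0.169,0],"rotation":[0,0,0],"fingers":-0.4},{"offset":[-0.323,0.169,0],"rotation":[0,0,0],"fingers":-0.4},{"offset":[0,0,0],"rotation":[0,0,0],"fingers":-0.4}]'
cat >> h.py <<'E'
def mango(c="wrist",z=.06,save=None):
    i=manip.camera_info(c);im=manip.camera(c)[:,:,::-1].copy()
    if save: cv2.imwrite(save,im)
    m=cv2.inRange(cv2.cvtColor(im,cv2.COLOR_BGR2HSV),(22,120,100),(33,255,255))
    C=cv2.findContours(m,0,2)[0]
    for c_ in sorted(C,key=cv2.contourArea)[-2:]:
        b=cv2.boxPoints(cv2.minAreaRect(c_));q=np.array([back(c,p,z,i)[:2] for p in b])
        (cx,cy),wh,a=cv2.minAreaRect((q*1000).astype(np.float32));print("px",np.round(b).tolist(),"world mm",round(cx,1),round(cy,1),np.round(wh,1),round(a,2))
def ob():
    o=manip.get_obs();r=R.from_quat(o["ee_rot"]).as_matrix()
    print("t",o["clock"],"pos",o["position"].round(4),"ty ang",np.degrees(np.arctan2(r[1,1],r[0,1])).round(2),"tz",r[:,2].round(3),"F",o["ft_force"].round(2),"w",round(o["grip_width"],3))
E
python3 -c "
from h import *
ob();mango(save='pics/w1.png');ob()"
```

```text
clock: 1.6
position: [0.2694, 0.564, 0.2503]
ee_rot: [0.723, 0.691, 0.0, 0.0]
ft_force: [-0.2, 0.8, 0.3]
grip_width: 0.301
clock: 2.48
position: [0.4314, 0.2151, 0.2506]
ee_rot: [0.722, 0.692, 0.0, -0.0]
ft_force: [0.8, 0.2, -0.3]
grip_width: 0.301
clock: 3.48
position: [0.5921, -0.1352, 0.2499]
ee_rot: [0.724, 0.69, -0.001, 0.001]
ft_force: [-0.3, 1.1, -0.9]
grip_width: 0.299
t 3.475 pos [ 0.5921 -0.1352  0.2499] ty ang -2.81 tz [-0.001 -0.003 -1.   ] F [-0.31  1.07 -0.85] w 0.299
px [[110.0, 237.0], [110.0, 237.0], [110.0, 237.0], [110.0, 237.0]] world mm 421.6 -151.5 [0. 0.] 0.0
px [[280.0, 235.0], [346.0, 235.0], [346.0, 350.0], [280.0, 350.0]] world mm 589.1 -214.2 [112.3  61.1] 87.18
t 3.525 pos [ 0.592  -0.1324  0.2499] ty ang -2.68 tz [-0.001 -0.001 -1.   ] F [-0.35  0.89  0.07] w 0.294
```

View pics/w1.png

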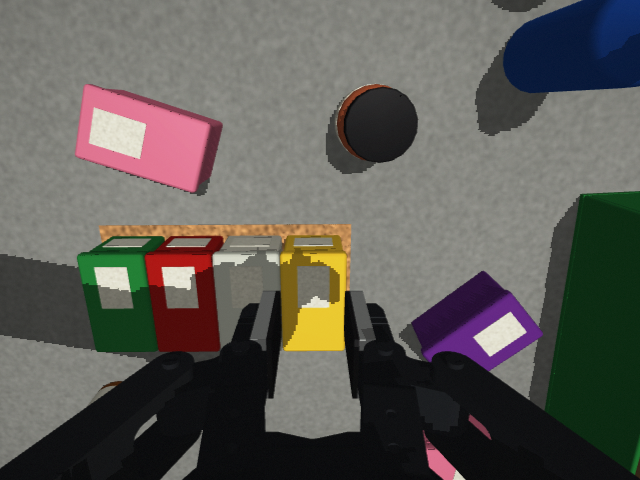

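Wrist view: the yellow tub spans columns 280–346, the fingers sit behind its +y end, and the jar_b cap is at (380,125), well clear. Going down behind the tub.

```bash
python3 -m jog '[{"offset":[-0.1,-0.01,0.3],"rotation":[0,0,0],"fingers":-0.4},{"offset":[0,0,0.35],"rotation":[0,0,0],"fingers":-0.4},{"offset":[0,0,0.35],"rotation":[0,0,0],"fingers":-0.4},{"offset":[0,0,0.25],"rotation":[0,0,0],"fingers":-0.4},{"offset":[0,0,0.15],"rotation":[0,0,0],"fingers":-0.4},{"offset":[0,0,0],"rotation":[0,0,0],"fingers":-0.4}]'
python3 -c "
from h import *
ob();mango('top',save='pics/t2.png')
cv2.imwrite('pics/w2.png',cv2.resize(np.hstack([manip.camera('wrist')[:,:,::-1],manip.camera('side')[120:,100:580][:,:,::-1].repeat(1,0) if 0 else cv2.resize(manip.camera('side')[200:380,220:460][:,:,::-1],(640,480))]),(800,300)))"
```

```text
clock: 4.28
position: [0.5889, -0.1432, 0.0389]
ee_rot: [0.722, 0.692, -0.001, -0.002]
ft_force: [0.5, -0.2, 0.3]
grip_width: 0.303
t 4.275 pos [ 0.5889 -0.1432  0.0389] ty ang -2.46 tz [-0.003  0.001 -1.   ] F [ 0.49 -0.18  0.29] w 0.303
px [[418.0, 232.0], [443.0, 232.0], [443.0, 258.0], [418.0, 258.0]] world mm 584.6 -246.2 [54.3 58.9] 88.78
px [[235.0, 87.0], [267.0, 87.0], [267.0, 118.0], [235.0, 118.0]] world mm 917.6 158.9 [79.3 74.9] 1.77
```

View pics/w2.png

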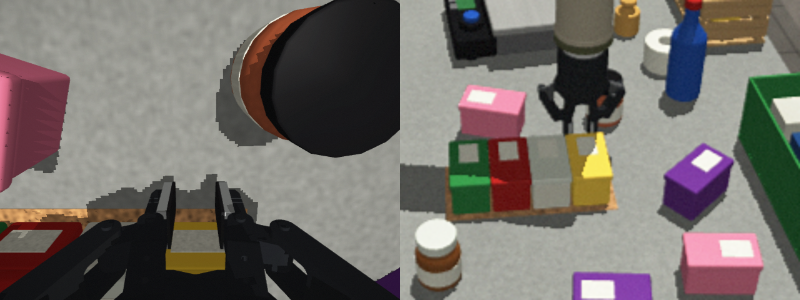

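Left: fingers are straddling the middle of the yellow end; jar_b is clear on the right. Right: nothing is touched. Starting the push slowly.

```bash
python3 -m jog '[{"offset":[-0.08,0.015,0],"rotation":[0,0,0],"fingers":-0.4},{"offset":[-0.06,0,0],"rotation":[0,0,0],"fingers":-0.4},{"offset":[-0.06,0,0],"rotation":[0,0,0],"fingers":-0.4},{"offset":[-0.06,0,0],"rotation":[0,0,0],"fingers":-0.4},{"offset":[-0.06,0,0],"rotation":[0,0,0],"fingers":-0.4},{"offset":[-0.06,0,0],"rotation":[0,0,0],"fingers":-0.4}]'
python3 -c "
from h import *
ob();mango('top',save='pics/t3.png')
s=manip.camera('side')[:,:,::-1]
t=cv2.imread('pics/t3.png')
cv2.imwrite('pics/p3.png',np.hstack([cv2.resize(t[200:380,320:560],(400,300)),cv2.resize(s[230:410,220:460],(400,300))]))"
```

```text
clock: 5.18
position: [0.5897, -0.2026, 0.0404]
ee_rot: [0.723, 0.69, 0.0, 0.0]
ft_force: [1.1, 4.7, 2.5]
grip_width: 0.3
t 5.175 pos [ 0.5897 -0.2026  0.0404] ty ang -2.68 tz [ 0.  0. -1.] F [1.08 4.66 2.45] w 0.3
px [[455.0, 252.0], [460.0, 252.0], [460.0, 259.0], [455.0, 259.0]] world mm 561.8 -303.6 [10.7 15.8] 88.06
px [[235.0, 87.0], [267.0, 87.0], [267.0, 118.0], [235.0, 118.0]] world mm 917.6 158.9 [79.3 74.9] 1.77
```

View pics/p3.png

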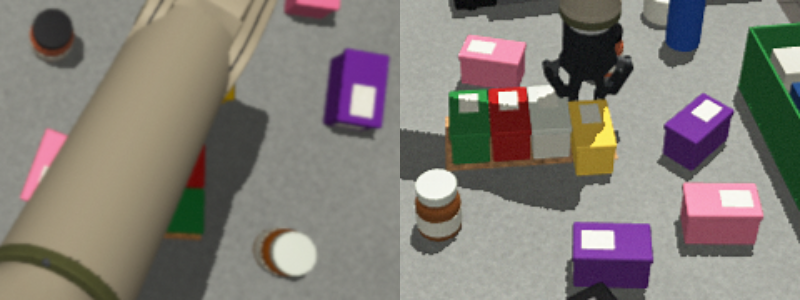

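The mango is out about 40 mm, straight, and its neighbours haven't moved. Continuing.

```bash
python3 -m jog '[{"offset":[-0.06,0,0],"rotation":[0,0,0],"fingers":-0.4},{"offset":[-0.06,0,0],"rotation":[0,0,0],"fingers":-0.4},{"offset":[-0.06,0,0],"rotation":[0,0,0],"fingers":-0.4},{"offset":[-0.06,0,0],"rotation":[0,0,0],"fingers":-0.4},{"offset":[-0.06,0,0],"rotation":[0,0,0],"fingers":-0.4},{"offset":[-0.06,0,0],"rotation":[0,0,0],"fingers":-0.4},{"offset":[-0.06,0,0],"rotation":[0,0,0],"fingers":-0.4},{"offset":[-0.06,0,0],"rotation":[0,0,0],"fingers":-0.4}]'
python3 -m jog '[{"offset":[-0.01,0,0],"rotation":[0,0,0],"fingers":-0.4},{"offset":[0.1,0,0],"rotation":[0,0,0],"fingers":-0.4},{"offset":[0.1,0,-0.3],"rotation":[0,0,0],"fingers":-0.4},{"offset":[0,0,-0.4],"rotation":[0,0,0],"fingers":0.5},{"offset":[0,0,-0.4],"rotation":[0,0,0],"fingers":1},{"offset":[0,0,0],"rotation":[0,0,0],"fingers":1},{"offset":[0,0,0],"rotation":[0,0,0],"fingers":1}]'
python3 -c "
from h import *
ob();mango(save='pics/w4.png')
s=manip.camera('side')[:,:,::-1]
t=cv2.imread('pics/w4.png')
cv2.imwrite('pics/p4.png',np.hstack([cv2.resize(t,(400,300)),cv2.resize(s[230:410,220:460],(400,300))]))"
```

```text
clock: 6.28
position: [0.586, -0.2748, 0.0402]
ee_rot: [0.724, 0.69, -0.0, -0.0]
ft_force: [-0.2, 2.4, 0.4]
grip_width: 0.297
clock: 7.15
position: [0.5876, -0.2444, 0.2049]
ee_rot: [0.723, 0.691, 0.0, -0.0]
ft_force: [-0.2, -0.1, -0.8]
grip_width: 0.998
t 7.15 pos [ 0.5876 -0.2444  0.2049] ty ang -2.62 tz [ 0.     0.001 -1.   ] F [-0.24 -0.12 -0.85] w 0.998
px [[280.0, 275.0], [280.0, 254.0], [325.0, 255.0], [324.0, 276.0]] world mm 579.2 -274.6 [16.6 33.2] 85.67
px [[275.0, 279.0], [349.0, 279.0], [349.0, 386.0], [275.0, 386.0]] world mm 583.5 -333.9 [95.7 60.6] 87.34
```

View pics/p4.png

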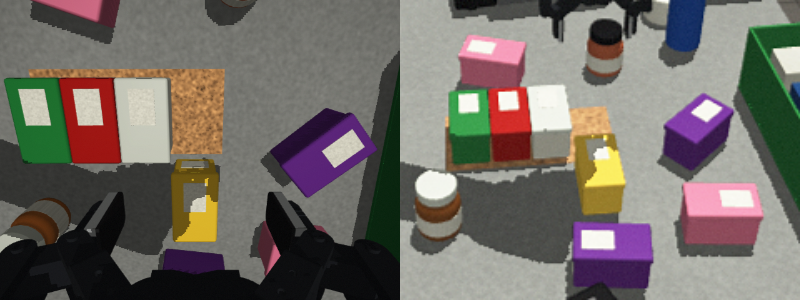

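The mango is fully clear: gap ~12 mm to the white tub's end line, centre (0.5835,-0.334), yaw -2.7°. The other three tubs still stand on the mat. Moving over it, then down, then gripping.

```bash
python3 -m jog '[{"offset":[-0.3,0,0],"rotation":[0,0,0],"fingers":1},{"offset":[-0.305,0,0],"rotation":[0,0,0],"fingers":1},{"offset":[0,0,0.35],"rotation":[0,0,0],"fingers":1},{"offset":[0,0,0.35],"rotation":[0,0,0],"fingers":1},{"offset":[0,0,0.28],"rotation":[0,0,0],"fingers":1},{"offset":[0,0,0.15],"rotation":[0,0,0],"fingers":1},{"offset":[0,0,0],"rotation":[0,0,0],"fingers":1}]'
python3 -m jog '[{"offset":[0,0,0],"rotation":[0,0,0],"fingers":0.2},{"offset":[0,0,0],"rotation":[0,0,0],"fingers":0.2},{"offset":[0,0,0],"rotation":[0,0,0],"fingers":0.2},{"offset":[0,0,0],"rotation":[0,0,0],"fingers":0.2},{"offset":[0,0,0],"rotation":[0,0,0],"fingers":0.2}]' 30
python3 -c "
from h import *
ob()"
```

```text
clock: 8.12
position: [0.5823, -0.3358, 0.0341]
ee_rot: [0.724, 0.69, -0.001, -0.001]
ft_force: [-0.2, -0.2, -0.5]
grip_width: 0.997
clock: 8.75
position: [0.5841, -0.337, 0.0378]
ee_rot: [0.724, 0.69, 0.001, 0.001]
ft_force: [-1.0, 0.9, 6.7]
grip_width: 0.672
t 8.75 pos [ 0.5841 -0.337   0.0378] ty ang -2.69 tz [ 0.003 -0.001 -1.   ] F [-1.    0.94  6.7 ] w 0.672
```

```bash
python3 -m jog '[{"offset":[0,0,0],"rotation":[0,0,0],"fingers":0},{"offset":[0,0,-0.05],"rotation":[0,0,0],"fingers":0},{"offset":[0,0,-0.15],"rotation":[0,0,0],"fingers":0},{"offset":[0,0,-0.3],"rotation":[0,0,0],"fingers":0},{"offset":[0,0,-0.3],"rotation":[0,0,0],"fingers":0},{"offset":[0,0,-0.3],"rotation":[0,0,0],"fingers":0},{"offset":[0,0,-0.2],"rotation":[0,0,0],"fingers":0},{"offset":[0,0,0],"rotation":[0,0,0],"fingers":0}]' 40
python3 -c "
from h import *
ob()
w=manip.camera('wrist')[:,:,::-1];s=manip.camera('side')[:,:,::-1]
cv2.imwrite('pics/p5.png',np.hstack([cv2.resize(w,(400,300)),cv2.resize(s[100:400,200:600],(400,300))]))"
```

```text
clock: 9.75
position: [0.5839, -0.3373, 0.2347]
ee_rot: [0.724, 0.69, 0.001, 0.002]
ft_force: [-0.6, 0.0, -4.5]
grip_width: 0.674
t 9.75 pos [ 0.5839 -0.3373  0.2347] ty ang -2.71 tz [ 0.005 -0.002 -1.   ] F [-0.56  0.04 -4.54] w 0.674
```

View pics/p5.png

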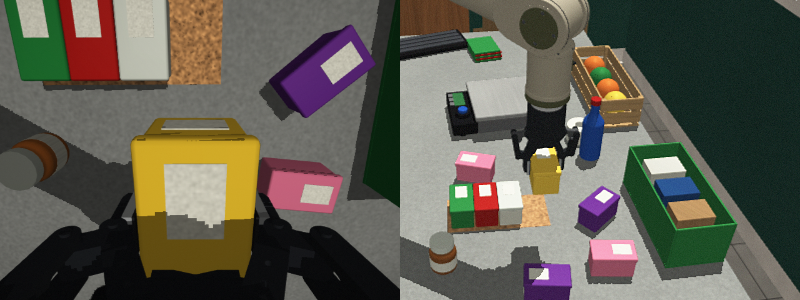

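The tub is held level at about 4.5 N, and the underside is ~0.197 above the counter. Carrying it to the platter at (0.576,0.2085).

```bash
python3 -m jog '[{"offset":[0.15,-0.01,0],"rotation":[0,0,0],"fingers":0},{"offset":[0.3,-0.02,0],"rotation":[0,0,0],"fingers":0},{"offset":[0.35,-0.02,0],"rotation":[0,0,0],"fingers":0},{"offset":[0.35,-0.02,0],"rotation":[0,0,0],"fingers":0},{"offset":[0.35,-0.02,0],"rotation":[0,0,0],"fingers":0},{"offset":[0.35,-0.02,0],"rotation":[0,0,0],"fingers":0},{"offset":[0.35,-0.02,0],"rotation":[0,0,0],"fingers":0},{"offset":[0.35,-0.02,0],"rotation":[0,0,0],"fingers":0}]'
python3 -m jog '[{"offset":[0.35,-0.02,0],"rotation":[0,0,0],"fingers":0},{"offset":[0.35,-0.02,0],"rotation":[0,0,0],"fingers":0},{"offset":[0.25,-0.02,0],"rotation":[0,0,0],"fingers":0},{"offset":[0.118,-0.014,0],"rotation":[0,0,0],"fingers":0},{"offset":[0,0,0],"rotation":[0,0,-0.049],"fingers":0},{"offset":[0,0,0],"rotation":[0,0,0],"fingers":0}]'
python3 -c "
from h import *
ob()
w=manip.camera('wrist')[:,:,::-1];s=manip.camera('side')[:,:,::-1]
cv2.imwrite('pics/p6.png',np.hstack([cv2.resize(w,(400,300)),cv2.resize(s[100:300,200:467],(400,300))]))
i=manip.camera_info('wrist');print(i)"
```

```text
clock: 10.85
position: [0.5775, 0.0485, 0.2294]
ee_rot: [0.723, 0.69, -0.001, -0.001]
ft_force: [0.9, -0.5, -3.4]
grip_width: 0.676
clock: 11.6
position: [0.575, 0.2061, 0.23]
ee_rot: [0.689, 0.724, -0.001, -0.0]
ft_force: [-0.3, 0.4, -3.9]
grip_width: 0.673
t 11.6 pos [0.575  0.2061 0.23  ] ty ang 2.82 tz [-0.001 -0.001 -1.   ] F [-0.26  0.43 -3.92] w 0.673
{'mtx': array([[393.33350012,   0.        , 312.30573906],
       [  0.        , 393.33350012, 233.55247478],
       [  0.        ,   0.        ,   1.        ]]), 'xyz': array([0.57162246, 0.2864985 , 0.35344626]), 'rotation': array([0.98740842, 0.02327156, 0.00374486, 0.1564258 ])}
```

View pics/p6.png

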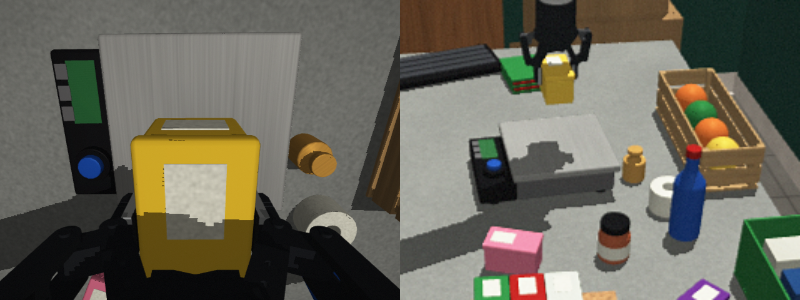

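Wrist view: platter corners are at about (100,35) and (300,33), with the left edge at (115,193); the key at (90,167) is clear of the fingers. Descending to just above the platter, and cross-checking its centre from this view.

```bash
python3 -c "
from h import *
for p in [(160,56),(481,53),(184,309)]: print(back('wrist',p,.075).round(4))
print('key',back('wrist',(143,266),.072).round(4))"
python3 -m jog '[{"offset":[0,0,0.15],"rotation":[0,0,0],"fingers":0},{"offset":[0,0,0.25],"rotation":[0,0,0],"fingers":0},{"offset":[0,0,0.2],"rotation":[0,0,0],"fingers":0},{"offset":[0,0,0.08],"rotation":[0,0,0],"fingers":0},{"offset":[0,0,0],"rotation":[0,0,0],"fingers":0}]'
python3 -c "
from h import *
ob()"
```

```text
[0.4715 0.3125 0.075 ]
[0.6793 0.3241 0.075 ]
[0.4771 0.1284 0.075 ]
key [0.4465 0.1626 0.072 ]
clock: 12.32
position: [0.5751, 0.2069, 0.1287]
ee_rot: [0.689, 0.724, -0.0, -0.0]
ft_force: [0.2, -0.3, -3.4]
grip_width: 0.672
t 12.325 pos [0.5751 0.2069 0.1287] ty ang 2.85 tz [-0.001 -0.    -1.   ] F [ 0.25 -0.28 -3.4 ] w 0.672
```

Consistent to within a few mm. Lowering gently.

```bash
python3 -m jog '[{"offset":[0,0.013,0.04],"rotation":[0,0,0],"fingers":0},{"offset":[0,0,0.03],"rotation":[0,0,0],"fingers":0},{"offset":[0,0,0.02],"rotation":[0,0,0],"fingers":0},{"offset":[0,0,0],"rotation":[0,0,0],"fingers":0}]'
python3 -m jog '[{"offset":[0,0,0.007],"rotation":[0,0,0],"fingers":0},{"offset":[0,0,0.007],"rotation":[0,0,0],"fingers":0},{"offset":[0,0,0],"rotation":[0,0,0],"fingers":0}]'
python3 -c "
from h import *
ob()"
```

```text
clock: 12.82
position: [0.5769, 0.2074, 0.1152]
ee_rot: [0.689, 0.725, -0.0, -0.0]
ft_force: [0.0, -0.3, -3.6]
grip_width: 0.676
clock: 13.2
position: [0.577, 0.2075, 0.1132]
ee_rot: [0.689, 0.725, 0.0, -0.0]
ft_force: [-0.3, -0.1, -3.3]
grip_width: 0.674
t 13.2 pos [0.577  0.2075 0.1132] ty ang 2.92 tz [-0.  0. -1.] F [-0.28 -0.09 -3.33] w 0.674
```

```bash
python3 -m jog '[{"offset":[0,0,0.005],"rotation":[0,0,0],"fingers":0},{"offset":[0,0,0],"rotation":[0,0,0],"fingers":0}]'; python3 -m jog '[{"offset":[0,0,0.005],"rotation":[0,0,0],"fingers":0},{"offset":[0,0,0],"rotation":[0,0,0],"fingers":0}]';python3 -m jog '[{"offset":[0,0,0.005],"rotation":[0,0,0],"fingers":0},{"offset":[0,0,0],"rotation":[0,0,0],"fingers":0}]'
```

```text
clock: 13.45
position: [0.5771, 0.2075, 0.1129]
ee_rot: [0.689, 0.725, 0.0, -0.0]
ft_force: [-2.7, 0.0, 2.3]
grip_width: 0.675
clock: 13.7
position: [0.5772, 0.2075, 0.1128]
ee_rot: [0.689, 0.725, 0.0, -0.0]
ft_force: [-6.9, -1.0, 9.1]
grip_width: 0.674
clock: 13.95
position: [0.5772, 0.2075, 0.1128]
ee_rot: [0.689, 0.725, 0.0, -0.0]
ft_force: [-10.2, -2.7, 16.7]
grip_width: 0.675
```

Contact. I back off the excess, then release slowly and retreat upward.

```bash
python3 -m jog '[{"offset":[0,0,-0.009],"rotation":[0,0,0],"fingers":0},{"offset":[0,0,0],"rotation":[0,0,0],"fingers":0}]' 20
python3 -m jog '[{"offset":[0,0,0],"rotation":[0,0,0],"fingers":0.4},{"offset":[0,0,0],"rotation":[0,0,0],"fingers":0.6},{"offset":[0,0,0],"rotation":[0,0,0],"fingers":0.9},{"offset":[0,0,0],"rotation":[0,0,0],"fingers":0.9},{"offset":[0,0,-0.1],"rotation":[0,0,0],"fingers":0.9},{"offset":[0,0,-0.3],"rotation":[0,0,0],"fingers":0.9},{"offset":[0,0,-0.35],"rotation":[0,0,0],"fingers":0.9},{"offset":[0,0,0],"rotation":[0,0,0],"fingers":0.9}]'
python3 -c "
from h import *
ob();mango(z=.135,save='pics/w7.png')
w=cv2.imread('pics/w7.png');s=manip.camera('side')[:,:,::-1]
cv2.imwrite('pics/p7.png',np.hstack([cv2.resize(w,(400,300)),cv2.resize(s[100:300,200:467],(400,300))]))"
```

```text
clock: 14.2
position: [0.5773, 0.2076, 0.1128]
ee_rot: [0.689, 0.725, 0.0, 0.0]
ft_force: [-3.6, -1.1, 6.1]
grip_width: 0.677
clock: 15.2
position: [0.5793, 0.2078, 0.2305]
ee_rot: [0.689, 0.725, 0.004, 0.001]
ft_force: [-0.6, -0.2, -0.9]
grip_width: 0.948
t 15.2 pos [0.5793 0.2078 0.2305] ty ang 2.89 tz [ 0.008  0.004 -1.   ] F [-0.56 -0.21 -0.89] w 0.948
px [[352.0, 315.0], [352.0, 315.0], [352.0, 315.0], [352.0, 315.0]] world mm 607.4 165.4 [0. 0.] 0.0
px [[256.0, 316.0], [256.0, 156.0], [358.0, 156.0], [358.0, 316.0]] world mm 577.1 212.9 [63.9 99.1] 2.61
```

View pics/p7.png

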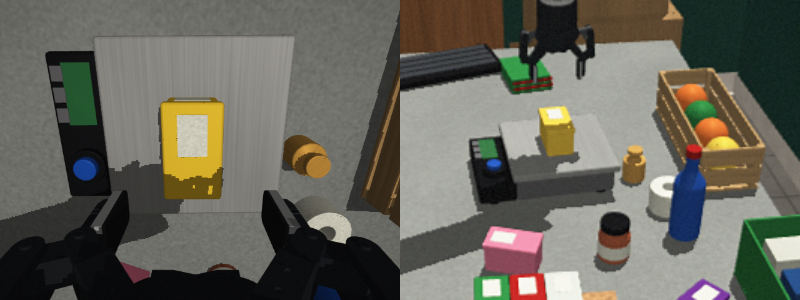

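The mango stands upright and released at (0.577,0.212) with the platter centre at ~(0.577,0.209). Next I move over the key with the fingers shut and take a closer look.

```bash
python3 -m jog '[{"offset":[-0.098,-0.312,0],"rotation":[0,0,0],"fingers":-1},{"offset":[-0.098,-0.312,0],"rotation":[0,0,0],"fingers":-1},{"offset":[-0.098,-0.312,0],"rotation":[0,0,0],"fingers":-1},{"offset":[0,0,0],"rotation":[0,0,0],"fingers":-1},{"offset":[0,0,0.3],"rotation":[0,0,0],"fingers":-1},{"offset":[0,0,0.2],"rotation":[0,0,0],"fingers":-1},{"offset":[0,0,0],"rotation":[0,0,0],"fingers":-1}]'
python3 -c "
from h import *
ob()
w=manip.camera('wrist')[:,:,::-1];i=manip.camera_info('wrist')
m=cv2.inRange(cv2.cvtColor(w.copy(),cv2.COLOR_BGR2HSV),(105,120,60),(125,255,255))
for c in sorted(cv2.findContours(m,0,2)[0],key=cv2.contourArea)[-2:]:
  (u,v),r=cv2.minEnclosingCircle(c);print(u,v,r,cv2.boundingRect(c),back('wrist',(u,v),.072,i).round(4))
print([(r['bbox'],r['conf']) for r in manip.recognise('wrist','key_top')])
cv2.imwrite('pics/p8.png',w)"
```

```text
clock: 16.18
position: [0.4381, 0.1556, 0.1478]
ee_rot: [0.689, 0.725, -0.002, -0.0]
ft_force: [0.5, 0.6, 0.0]
grip_width: 0.001
t 16.175 pos [0.4381 0.1556 0.1478] ty ang 2.91 tz [-0.004 -0.003 -1.   ] F [0.52 0.63 0.02] w 0.001
325.3542785644531 251.2587890625 27.485883712768555 (299, 225, 54, 54) [0.4461 0.1615 0.072 ]
[([300.3, 225.6, 351.0, 276.9], 0.64)]
```

View pics/p8.png

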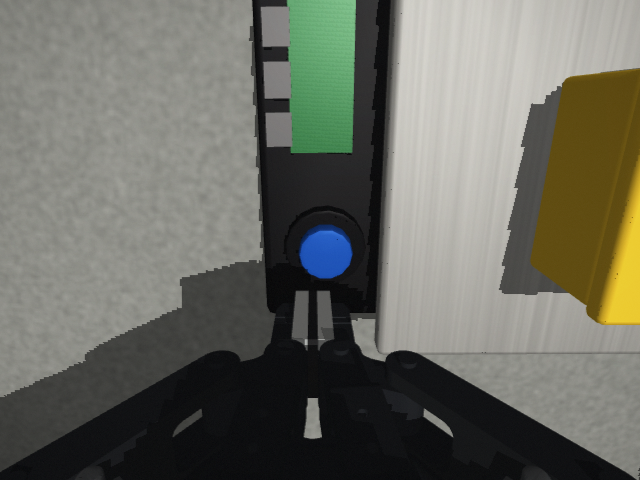

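The key top is centred at about (325,251), diameter 54 px. The finger gap is at column 313, so I need to go ~6 mm in +x and ~4 mm in +y. Correcting, then descending.

```bash
python3 -m jog '[{"offset":[0.027,0.044,0],"rotation":[0,0,0],"fingers":-1},{"offset":[0,0,0.2],"rotation":[0,0,0],"fingers":-1},{"offset":[0,0,0.13],"rotation":[0,0,0],"fingers":-1},{"offset":[0,0,0],"rotation":[0,0,0],"fingers":-1}]'
python3 -m jog '[{"offset":[0,0,0.02],"rotation":[0,0,0],"fingers":-1},{"offset":[0,0,0.02],"rotation":[0,0,0],"fingers":-1},{"offset":[0,0,0],"rotation":[0,0,0],"fingers":-1}]'
python3 -m jog '[{"offset":[0,0,0.015],"rotation":[0,0,0],"fingers":-1},{"offset":[0,0,0.015],"rotation":[0,0,0],"fingers":-1},{"offset":[0,0,0],"rotation":[0,0,0],"fingers":-1}]'
```

```text
clock: 16.77
position: [0.4456, 0.1607, 0.1001]
ee_rot: [0.689, 0.725, -0.001, -0.0]
ft_force: [0.5, -1.2, -0.1]
grip_width: 0.004
clock: 17.15
position: [0.4456, 0.1607, 0.0946]
ee_rot: [0.689, 0.725, 0.0, -0.0]
ft_force: [-0.4, -0.3, -0.1]
grip_width: 0.003
clock: 17.52
position: [0.4456, 0.1607, 0.0898]
ee_rot: [0.689, 0.725, 0.0, 0.0]
ft_force: [-1.4, -0.1, 2.9]
grip_width: 0.002
```

```bash
python3 -m jog '[{"offset":[0,0,0.02],"rotation":[0,0,0],"fingers":-1},{"offset":[0,0,0],"rotation":[0,0,0],"fingers":-1}]'
python3 -m jog '[{"offset":[0,0,0.015],"rotation":[0,0,0],"fingers":-1},{"offset":[0,0,0],"rotation":[0,0,0],"fingers":-1}]'
python3 -m jog '[{"offset":[0,0,0.01],"rotation":[0,0,0],"fingers":-1},{"offset":[0,0,0],"rotation":[0,0,0],"fingers":-1}]'
```

```text
clock: 17.77
position: [0.4457, 0.1607, 0.0868]
ee_rot: [0.689, 0.725, 0.0, 0.0]
ft_force: [-0.1, 0.4, 4.1]
grip_width: -0.002
clock: 18.02
position: [0.4457, 0.1608, 0.085]
ee_rot: [0.689, 0.725, 0.0, -0.0]
ft_force: [-2.2, -1.0, 10.4]
grip_width: 0.002
clock: 18.27
position: [0.4459, 0.1608, 0.0847]
ee_rot: [0.689, 0.725, 0.0, -0.0]
ft_force: [-9.4, -3.4, 28.8]
grip_width: 0.003
```

The key is at its hard stop: force jumped from ~5 to 28 N with no more travel. I lift straight up so it springs back, then clear out and check the scene.

```bash
python3 -m jog '[{"offset":[0,0,-0.05],"rotation":[0,0,0],"fingers":-1},{"offset":[0,0,-0.1],"rotation":[0,0,0],"fingers":-1},{"offset":[0,0,-0.3],"rotation":[0,0,0],"fingers":-1},{"offset":[0,0,-0.35],"rotation":[0,0,0],"fingers":-1},{"offset":[0,0,-0.35],"rotation":[0,0,0],"fingers":-1},{"offset":[0.3,-0.2,0],"rotation":[0,0,0],"fingers":-1},{"offset":[0.3,-0.2,0],"rotation":[0,0,0],"fingers":-1},{"offset":[0.3,-0.2,0],"rotation":[0,0,0],"fingers":-1}]'
python3 -m jog '[{"offset":[0.3,-0.2,0],"rotation":[0,0,0],"fingers":-1},{"offset":[0.3,-0.2,0],"rotation":[0,0,0],"fingers":-1},{"offset":[0.3,-0.2,0],"rotation":[0,0,0],"fingers":-1},{"offset":[0,0,0],"rotation":[0,0,0],"fingers":-1}]'
python3 -c "
from h import *
ob();mango('top',z=.135,save='pics/t9.png')
s=manip.camera('side')[:,:,::-1];t=cv2.imread('pics/t9.png');t0=cv2.imread('pics/top0.png')
print('key',back('top',[(lambda b:((b[0]+b[2])/2,(b[1]+b[3])/2))(r['bbox']) for r in manip.recognise('top','key_top')][0],.072))
cv2.imwrite('pics/p9.png',np.hstack([cv2.resize(t[140:380,160:560],(400,240)),cv2.resize(s[140:404,180:620],(400,240))]))"
```

```text
clock: 19.27
position: [0.3475, 0.2917, 0.2561]
ee_rot: [0.689, 0.725, 0.0, 0.0]
ft_force: [1.1, 0.3, -0.1]
grip_width: 0.003
clock: 19.77
position: [0.2485, 0.4236, 0.2555]
ee_rot: [0.686, 0.727, -0.0, -0.0]
ft_force: [1.1, -1.0, 0.1]
grip_width: -0.001
t 19.775 pos [0.2485 0.4236 0.2555] ty ang 3.29 tz [-0.001 -0.    -1.   ] F [ 1.05 -1.04  0.12] w -0.001
px [[235.0, 87.0], [266.0, 87.0], [266.0, 118.0], [235.0, 118.0]] world mm 879.2 144.5 [73.3 67.1] 1.79
px [[190.0, 229.0], [242.0, 227.0], [243.0, 257.0], [191.0, 260.0]] world mm 572.6 203.2 [ 63.4 108.7] 2.99Traceback (most recent call last):
  File "<string>", line 5, in <module>
    print('key',back('top',[(lambda b:((b[0]+b[2])/2,(b[1]+b[3])/2))(r['bbox']) for r in manip.recognise('top','key_top')][0],.072))
                           ~~~~~~~~~~~~~~~~~~~~~~~~~~~~~~~~~~~~~~~~~~~~~~~~~~~~~~~~~~~~~~~~~~~~~~~~~~~~~~~~~~~~~~~~~~~~~~~^^^
IndexError: list index out of range
```

```bash
python3 -c "
from h import *
s=manip.camera('side')[:,:,::-1];t=cv2.imread('pics/t9.png')
cv2.imwrite('pics/p9.png',np.hstack([cv2.resize(t[140:380,160:560],(400,240)),cv2.resize(s[140:404,180:620],(400,240))]))
d=cv2.absdiff(t,cv2.imread('pics/top0.png'))[330:372,465:515].mean();print('jarA diff',d)"
```

```text
jarA diff 1.096984126984127
```

View pics/p9.png

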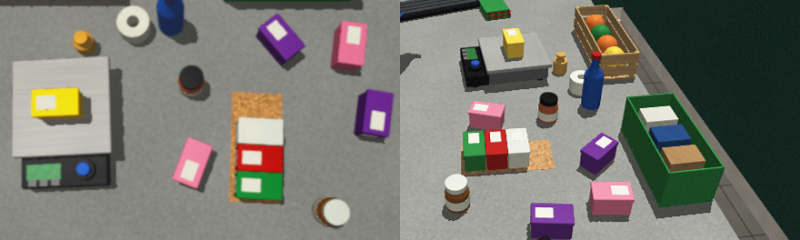

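Everything stands as wanted: mango upright mid-platter, the other tubs, jars and bystanders in place, arm clear. Handing in.

```bash
python3 -c "
from h import *
print(manip.hand_in());ob()"
```

```text
the job is handed in; nothing more can be done
None
the job is handed in; nothing more can be done
```

The job is done and handed in at about 20 s on the robot's clock (limit 69 s). I slid the mango tub out of the row until there was about a 12 mm gap. I then lifted it, lowered it onto the platter until it just touched, let go, and pressed the print key.

**Last checks:**
- **Tub placement:** close up, the wrist camera puts it upright and released at (0.577, 0.213), with the platter centre estimated at (0.577, 0.209). The final top picture gave (0.573, 0.203), but there the outline includes the tub's side face, so I trust it less.
- **Key:** I pushed it about 6 mm to its hard stop, where the force jumped to 28 N with no further travel. I then lifted straight off. It looks up again in the pictures, but its travel was not measured directly.
- **Key detection:** my final attempt to find the key with the trained network in the top view returned nothing. Earlier estimates of its position disagreed by about 6 mm, and I used the close wrist view.
- **Everything else:** in the final pictures the other tubs, the jars and the bystanders look unmoved, and the arm is clear of everything.

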